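# Jog the welding electrode down with the spring-centred lever

## Robot

A 6-joint arm with a two-finger parallel gripper is mounted at the origin on the work surface. World frame = base frame: x ahead of the robot, y to its left, z up, the work surface at z = 0. Lengths are in m, angles in rad, forces in N, time in s.
With the tool pointing down it reaches from about 0.25 to 0.775 m from the base axis. Payload 4 kg.
Tool frame: the origin (TCP) lies on the centre line of the jaws, within the pads' length; the fingertips stand 22 mm ahead of it and the grasp point (between the pads) lies 3 mm ahead of it (arm.tcp_to_tips is the distance from the TCP to the fingertips, in m); z points along the fingers, y is the line along which they close (so a half turn about z gives the same grasp; the last joint's range is limited). The gripper opens to 85 mm and grips with 20 to 120 N. Pads are 22 mm wide; open, the fingers measure 114 mm over their backs; the gripper's body (76 mm by 85 mm) begins 54 mm behind the grasp point. The pads swing forward as they close: fully open they stand 13 mm farther back than shut.
Start: joints at [1.213, 0.087, 1.371, -0, 1.684, -0.103], TCP at [0.139, 0.532, 0.253] pointing down, gripper open.
Joint ranges: [-3.1, 3.1], [-0.76, 2.03], [0.27, 2.55], [-1.08, 4.22], [0.17, 2.65], [-2.57, 2.57]. Speed limits (rad/s): [2.79, 2.79, 3.14, 3.14, 3.14, 3.14].

## Interface

Orientations are given as a rotation vector (axis times angle).
In Python, from cell import arm gives the robot as it stands. The module is installed in compiled form; this text tells all that it offers.
- The arm moves only by the tool step_arm, never from a script. Its argument "commands" is a list of rows, each a list of 3 entries, a list of its own where there are three numbers: the gripper's target within -1 to 1 (fully open at 1, half-way at 0, shut at -1), then the shift along the tool's x, y, z in m, then the turn, a rotation vector about the tool's x, y, z in rad. A call has 1 to 20 rows; each row shifts and turns the commanded pose from where the row before left it, along the tool's axes as they then stand; what a row does not reach is not made up. A row lasts 1/12 s, in which the tool goes at most 41.7 mm and 7.16 degrees, less where a joint would pass 70% of its speed; a pose out of reach is approached as far as the arm can. A call is refused whole if a number of a shift passes 0.0417 or a number of a turn 0.125, either way. A call with a gripper value outside its range is refused whole. The fingers move at their own pace and stop on an object; the grip force is fixed at half the most. Time passes only in rows, so rows that do not move let the fingers close. It gives the time, the measured TCP pose, the force, the opening and the grip force at its end, in the units of the state.
- arm.state(): the state, without advancing time (a new reading comes with each control period).
- arm.snapshot(name): name is "scene" or "side" or "wrist"; returns the picture (400x640x3 uint8, blue, green, red); there is no depth.
- arm.calibration(name): a dict with "vertical_fov" (degrees; the focal length in pixels is half the picture's height over the tangent of half this angle, whatever the lens; pixels are square), "cx", "cy" (the principal point, pixels), "dist_coeffs" ([k1, k2, p1, p2, k3] as OpenCV has them; the pictures are not rectified), "xyz" and "attitude" of the camera in the world; the wrist camera has in their place "mount" (4x4, takes a point from camera to tool coordinates, whose origin is the TCP and whose axes are the flange's). Camera axes: x right, y up, looking along -z (the intrinsics and any distortion apply to the point x, -y, -z); pixel columns grow to the right and rows downward; lengths in m; the calibration is good to about 2 mm. A picture is of the moment at which its call begins: read the wrist's pose just before it. calibration takes no time and is no camera call.
- arm.sign_off(): hands the job in; it is judged then, once.
The state is a dict: "t": time; "joint_positions": joint angles; "joint_velocities": joint speeds; "effort": joint torques, N m; "ee_pos": TCP position; "ee_rot": TCP orientation; "ft_force": force on the tool from outside, world axes, zero at the start; "ft_torque": the same for the moment, N m; "width": finger opening in m; "grasp_force": force on a finger pad.
Only numpy, scipy, OpenCV 4.12 (cv2) and the standard library are available. Lean on these libraries where they do the work, as an engineer would, in place of code of your own. Each camera call takes 0.05 s, during which the arm holds its last target. There are 200 camera calls.

## Task

Jog the nut welder's upper electrode down: on the blue control box, tilt the lever with the yellow ball well over towards the green lens, hold it there for a good second, then let it spring back upright and leave it alone. Never tilt it towards the red lens, and leave the black-balled fume extraction lever and the blue bin of nuts undisturbed.

Things in the scene. Friction and masses are not known exactly. Their poses are not given: they have to be found in the camera images.
- jog_box: Blue control box with aluminium top plate, fixed to the bench, 120 (x) x 160 (y) x 75 mm high, turned up to 35 degrees either way. Origin: centre of its underside, z up. On top lie a green lens (23 mm wide) 57 mm from the centre towards the box's +y and a red one 57 mm towards its -y. The jog lever pivots in the middle of the top, 75 mm above the origin; a rubber boot rises 16 mm round its foot.
- jog_lever (a joint): Tilt (rad) of the jog lever on the blue box: 10 mm steel rod with a 32 mm yellow ball, ball centre 90 mm from the pivot (165 mm above the bench when upright). 0 upright, its rest; positive towards the green lens (box +y), negative towards the red; stops at +-0.5. A well damped spring always brings it back upright; 0.4 rad takes about 5.5 N at the ball.
- vent_lever (a joint): Tilt (rad, 0 upright) of the bystander lever: same lever and size of box, but the box is grey and the ball black; it may stand left or right of the blue box, its centre at least 240 mm from the blue box's centre. Leave it alone.
- nut_bin: Loose open blue plastic bin of steel nuts, 100 x 160 x 75 mm high, 0.9 kg; origin at the centre of its underside. It stands on the bench beyond the control boxes; leave it where it is.
There are look-alikes about, which are no part of the job. Leave any pink look-alike of the jog_box alone. Leave any brown look-alike of the part that bears vent_lever alone.

How it is judged:
By the outcome, as a careful person would: the job done as asked, in the order asked, and still so for the second after the job is handed in, with the robot touching nothing.
It also fails if it takes over 35 s, if anything falls off the work surface, if the arm or the gripper's body presses on something with over 40 N, if the wrist force passes 120 N, or if a joint passes its speed limit or range.

## Working session

There is one attempt and no reset: what is moved stays moved. The work goes in short steps, Python scripts to look and compute and a tool call to move; the robot and the scene stay as the last step left them, time stands still between calls to the robot, and variables do not carry over. Pictures are saved under pics/ and viewed, at most 10 in all, crops included, and the job is handed in when it is done.

Besides the shell and the picture viewer there is one more tool, called after "Call:" as name([rows], argument=value, ...), one row to a line, values as JSON. step_arm: Moves the arm, as the interface text tells. Its arguments: {"type":"object","properties":{"commands":{"type":"array","items":{"type":"array"}}},"required":["commands"]}

```bash
mkdir -p pics; python3 - <<'E'
from cell import arm
import cv2,numpy as np
for n in("scene","side"):
    cv2.imwrite(f"pics/{n}0.png",arm.snapshot(n))
    print(n,arm.calibration(n))
print(arm.calibration("wrist"));print(arm.state())
E
```

```text
scene {'vertical_fov': 54.86261976514015, 'cx': 317.6832768657291, 'cy': 194.05049861957076, 'dist_coeffs': array([-0.0833903,  0.       ,  0.       ,  0.       ,  0.       ]), 'xyz': array([ 0.78611003, -0.61845064,  0.84788575]), 'attitude': array([0.64154145, 0.1643694 , 0.52540342])}
side {'vertical_fov': 47.57523303493473, 'cx': 320.1912573427696, 'cy': 197.711037116805, 'dist_coeffs': array([0.03468763, 0.        , 0.        , 0.        , 0.        ]), 'xyz': array([-0.24424151, -0.76472493,  0.84734065]), 'attitude': array([ 0.84600187, -0.40114857, -0.76759854])}
{'vertical_fov': 66.19823643856154, 'cx': 322.5305892602584, 'cy': 199.04135464494917, 'dist_coeffs': array([-0.03753336,  0.        ,  0.        ,  0.        ,  0.        ]), 'mount': array([[ 3.26532778e-04,  9.55460173e-01,  2.95119894e-01,
         7.52678565e-02],
       [ 9.99999643e-01, -8.19362339e-05, -8.41169498e-04,
        -3.36552069e-04],
       [-7.79522941e-04,  2.95120064e-01, -9.55459858e-01,
        -1.21908165e-01],
       [ 0.00000000e+00,  0.00000000e+00,  0.00000000e+00,
         1.00000000e+00]])}
{'t': 0.1, 'joint_positions': array([ 1.21292858e+00,  8.79007292e-02,  1.37213028e+00, -1.47417540e-05,
        1.68362346e+00, -1.03068500e-01]), 'joint_velocities': array([ 0.00069729, -0.00070029, -0.00281298,  0.00038431, -0.0022608 ,
        0.00203699]), 'effort': array([ 1.93939930e-03, -3.53013933e+01, -3.14220035e+01, -1.52508906e-04,
        7.83500407e-03, -1.26809658e-05]), 'ee_pos': array([0.13847314, 0.53185164, 0.25223163]), 'ee_rot': array([-0.39910025, -3.11567712,  0.00315785]), 'ft_force': array([-0.38536866,  0.04239572, -0.38889928]), 'ft_torque': array([ 0.0216219 , -0.02902179, -0.01626839]), 'grasp_force': 0.0, 'width': 0.08558037093866415}
```

View pics/scene0.png

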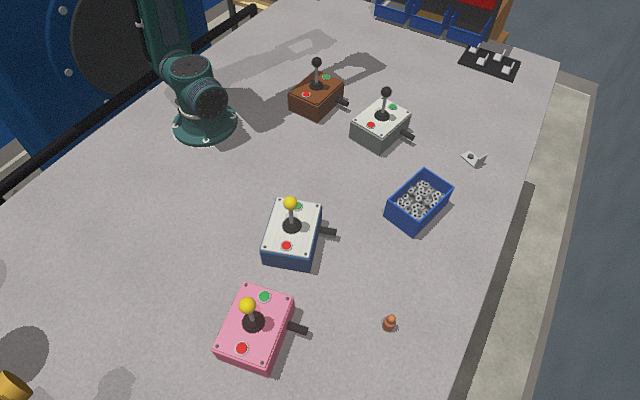

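View pics/side0.png

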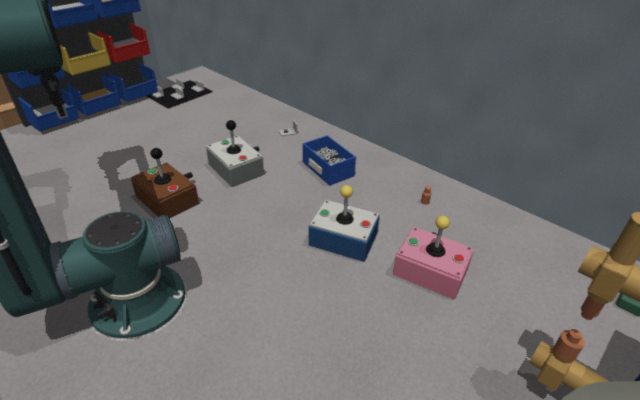

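The scene picture shows the blue box with its ball at (290,203), green lens at (298,206) and red at (286,245). In the side picture these are at (347,191), (324,213) and (366,224). The pink look-alike is next to it, and the grey and brown boxes are farther left.

```bash
cat > h.py <<'E'
from cell import arm
import cv2,numpy as np
from scipy.spatial.transform import Rotation as R
def ray(n,px,st=None):
    c=arm.calibration(n);f=200/np.tan(np.radians(c["vertical_fov"])/2)
    K=np.array([[f,0,c["cx"]],[0,f,c["cy"]],[0,0,1]])
    u=cv2.undistortPoints(np.array([[px]],float),K,c["dist_coeffs"])[0,0]
    d=np.array([u[0],-u[1],-1])
    if n=="wrist":
        M=c["mount"];r=R.from_rotvec(st["ee_rot"])
        return st["ee_pos"]+r.apply(M[:3,3]),r.apply(M[:3,:3]@d)
    return c["xyz"],R.from_rotvec(c["attitude"]).apply(d)
def tri(rs):
    A=0;b=0
    for o,d in rs:
        d=d/np.linalg.norm(d);P=np.eye(3)-np.outer(d,d);A=A+P;b=b+P@o
    return np.linalg.solve(A,b)
def atz(o,d,z): return o+d*(z-o[2])/d[2]
E
python3 - <<'E'
from h import *
for n,a,b in[("ball",(290,203),(347,191)),("green",(298,206),(324,213)),("red",(286,245),(366,224)),("pinkball",(247,306),(442,223)),("grey",(386,92),(231,126))]:
    ra,rb=ray("scene",a),ray("side",b);z=.165 if "b" in n or n=="grey" else .076
    print(n,tri([ra,rb]).round(4),atz(*ra,z).round(4),atz(*rb,z).round(4))
E
```

```text
ball [ 0.4861 -0.219   0.1665] [ 0.4853 -0.2177  0.165 ] [ 0.4875 -0.2182  0.165 ]
green [ 0.4672 -0.1621  0.0738] [ 0.4679 -0.1629  0.076 ] [ 0.465  -0.1644  0.076 ]
red [ 0.5052 -0.2725  0.0781] [ 0.504  -0.2699  0.076 ] [ 0.5068 -0.2729  0.076 ]
pinkball [ 0.5463 -0.4542  0.163 ] [ 0.547  -0.4549  0.165 ] [ 0.544  -0.4549  0.165 ]
grey [0.501  0.252  0.1627] [0.5016 0.2505 0.165 ] [0.4979 0.247  0.165 ]
```

```bash
python3 - <<'E'
from h import *
s=arm.state();r=R.from_rotvec(s["ee_rot"]);M=r.as_matrix();print(M.round(3))
ball=np.array([.486,-.2185,.165]);d=np.array([-.33,.944,0])
tgt=ball-.07*d;tgt[2]=.26;print("tgt",tgt, "tool delta",r.inv().apply(tgt-s["ee_pos"]))
for sg in(1,-1):
    y=sg*d;z=np.array([0,0,-1.]);x=np.cross(y,z)
    T=np.stack([x,y,z],1);print(sg,(r.inv()*R.from_matrix(T)).as_rotvec(),T.round(3).tolist())
E
```

```text
[[-0.968  0.252 -0.001]
 [ 0.252  0.968 -0.002]
 [ 0.    -0.002 -1.   ]]
tgt [ 0.5091  -0.28458  0.26   ] tool delta [-0.56444304 -0.696669   -0.00645006]
1 [-0.00193388 -0.00079835 -0.59109797] [[-0.944, -0.33, 0.0], [-0.33, 0.944, 0.0], [-0.0, 0.0, -1.0]]
-1 [-1.04881160e-03  2.54058394e-03  2.55049332e+00] [[0.944, 0.33, 0.0], [0.33, -0.944, 0.0], [0.0, -0.0, -1.0]]
```

Call:
step_arm([
  [-1,[0,0,-0.02],[0,0,0]],
  [-1,[-0.0235,-0.029,-0.01],[0,0,0]],
  [-1,[-0.0235,-0.029,0],[0,0,0]],
  [-1,[-0.0235,-0.029,0],[0,0,0]],
  [-1,[-0.0235,-0.029,0],[0,0,0]],
  [-1,[-0.0235,-0.029,0],[0,0,0]],
  [-1,[-0.0235,-0.029,0],[0,0,0]],
  [-1,[-0.0235,-0.029,0],[0,0,0]],
  [-1,[-0.0235,-0.029,0],[0,0,0]],
  [-1,[-0.0235,-0.029,0],[0,0,0]],
  [-1,[-0.0235,-0.029,0],[0,0,0]],
  [-1,[-0.0235,-0.029,0],[0,0,0]],
  [-1,[-0.0235,-0.029,0],[0,0,0]],
  [-1,[-0.0235,-0.029,0],[0,0,0]],
  [-1,[-0.0235,-0.029,0],[0,0,0]],
  [-1,[-0.0235,-0.029,0],[0,0,0]],
  [-1,[-0.0235,-0.029,0],[0,0,0]],
  [-1,[-0.0235,-0.029,0],[0,0,0]],
  [-1,[-0.0235,-0.029,0],[0,0,0]],
  [-1,[-0.0235,-0.029,0],[0,0,0]],
])

```text
t: 1.77
ee_pos: [0.4319, -0.1154, 0.2828]
ee_rot: [-0.4, -3.115, -0.001]
ft_force: [1.3, 0.1, 0.0]
width: -0.0001
grasp_force: 0.0
```

Call:
step_arm([
  [-1,[-0.0235,-0.029,0],[0,0,0]],
  [-1,[-0.0235,-0.029,0],[0,0,0]],
  [-1,[-0.0235,-0.029,0],[0,0,0]],
  [-1,[-0.0235,-0.029,0],[0,0,0]],
  [-1,[0,0,0],[0,0,0.12]],
  [-1,[0,0,0],[0,0,0.12]],
  [-1,[0,0,0],[0,0,0.12]],
  [-1,[0,0,0],[0,0,0.12]],
  [-1,[0,0,0],[0,0,0.12]],
  [-1,[0,0,0],[0,0,0.12]],
  [-1,[0,0,0],[0,0,0.12]],
  [-1,[0,0,0],[0,0,0.12]],
  [-1,[0,0,0],[0,0,0.12]],
  [-1,[0,0,0],[0,0,0.12]],
  [-1,[0,0,0],[0,0,0.12]],
  [-1,[0,0,0],[0,0,0.12]],
  [-1,[0,0,0],[0,0,0.12]],
  [-1,[0,0,0],[0,0,0.12]],
  [-1,[0,0,0],[0,0,0.12]],
  [-1,[0,0,0],[0,0,0.12]],
])

```text
t: 3.43
ee_pos: [0.4934, -0.2493, 0.2825]
ee_rot: [-2.785, -1.451, 0.001]
ft_force: [-0.1, 0.7, 0.2]
width: -0.0001
grasp_force: 0.0
```

Call:
step_arm([
  [-1,[0,0,0],[0,0,0.12]],
  [-1,[0,0,0],[0,0,0.12]],
  [-1,[0,0,0],[0,0,0.12]],
  [-1,[0,0,0],[0,0,0.12]],
  [-1,[0,0,0],[0,0,0.12]],
  [-1,[0,0,0],[0,0,0.03]],
  [-1,[0,0,0],[0,0,0]],
])

```text
t: 4.02
ee_pos: [0.4934, -0.2493, 0.2826]
ee_rot: [-3.096, -0.526, 0.001]
ft_force: [0.3, -0.6, -0.1]
width: -0.0002
grasp_force: 0.0
```

```bash
python3 - <<'E'
from h import *
s=arm.state();cv2.imwrite("pics/w1.png",arm.snapshot("wrist"))
r=R.from_rotvec(s["ee_rot"]);print(s["t"],s["ee_pos"],r.as_matrix().round(3),s["joint_positions"].round(2),s["width"])
ball=np.array([.486,-.2185,.165]);d=np.array([-.33,.944,0])
t=ball-.07*d;t[2]=.157;print(r.inv().apply(t-s["ee_pos"]))
E
```

```text
4.0167 [ 0.49339114 -0.2493282   0.28258058] [[ 0.944  0.33  -0.001]
 [ 0.33  -0.944  0.001]
 [-0.001 -0.001 -1.   ]] [-0.57  0.09  1.31  0.    1.74  0.66] -0.0002108948374595551
[0.00328789 0.03860198 0.12553492]
```

View pics/w1.png

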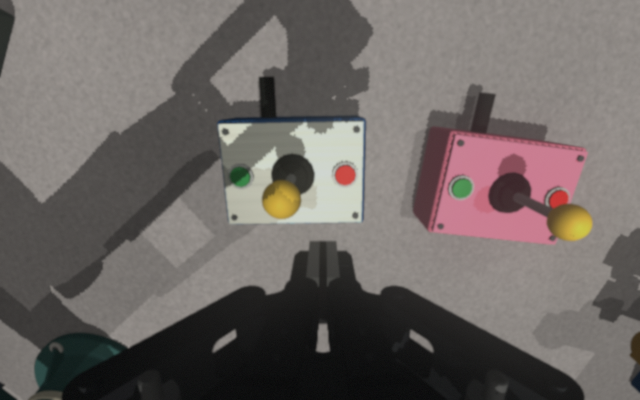

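The wrist picture shows the blue box's ball at (282,200), green at (240,177), red at (345,174). The jaws are aligned with the red-green line, and the pink box is well clear to the right. I'll back off to the red side and descend.

Call:
step_arm([
  [-1,[0.0015,0.02,0],[0,0,0]],
  [-1,[0.0015,0.02,0],[0,0,0]],
  [-1,[0,0,0.03],[0,0,0]],
  [-1,[0,0,0.03],[0,0,0]],
  [-1,[0,0,0.03],[0,0,0]],
  [-1,[0,0,0.025],[0,0,0]],
  [-1,[0,0,0.01],[0,0,0]],
  [-1,[0,0,0],[0,0,0]],
])

```text
t: 4.73
ee_pos: [0.5079, -0.285, 0.1543]
ee_rot: [-3.092, -0.527, 0.009]
ft_force: [-0.7, 0.1, 0.3]
width: 0.0001
grasp_force: 0.0
```

```bash
python3 - <<'E'
from h import *
s=arm.state();im=arm.snapshot("wrist");cv2.imwrite("pics/s2.png",arm.snapshot("scene")[120:320,170:410].repeat(3,0).repeat(3,1)[:600])
h=cv2.cvtColor(im,cv2.COLOR_BGR2HSV);m=cv2.inRange(h,(15,120,60),(35,255,255))
n,_,st,c=cv2.connectedComponentsWithStats(m)
r=R.from_rotvec(s["ee_rot"])
for i in range(1,n):
    if st[i,4]>300: 
        p=atz(*ray("wrist",c[i],s),.165);print(st[i],c[i].round(1),p.round(4),"tool",r.inv().apply(p-s["ee_pos"]).round(4))
print(s["ee_pos"],s["ft_force"])
E
```

```text
[ 108  256   83   77 5003] [149.  294.5] [ 0.4814 -0.2158  0.165 ] tool [-0.0022 -0.0742 -0.0102]
[ 0.50791329 -0.28502494  0.1543284 ] [-0.74392306  0.13880064  0.29475878]
```

View pics/s2.png

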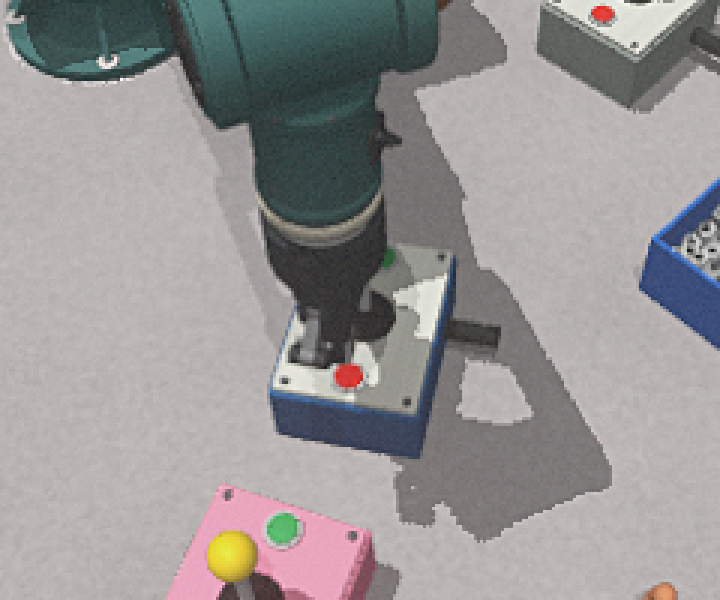

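The scene picture shows the closed fingers above the red lens side, clear of the lever. Both estimates put the ball about 72 mm ahead along tool −y. Now I'll push it towards green.

Call:
step_arm([
  [-1,[0,-0.015,0],[0,0,0]],
  [-1,[0,-0.015,0],[0,0,0]],
  [-1,[0,-0.008,0],[0,0,0]],
  [-1,[0,-0.008,0],[0,0,0]],
  [-1,[0,-0.008,0],[0,0,0]],
  [-1,[0,-0.008,0],[0,0,0]],
  [-1,[0,-0.008,0],[0,0,0]],
  [-1,[0,0,0],[0,0,0]],
])

```text
t: 5.5
ee_pos: [0.4867, -0.2197, 0.1593]
ee_rot: [3.095, 0.527, 0.003]
ft_force: [1.6, -2.4, 3.5]
width: -0.0001
grasp_force: 1.8
```

```bash
python3 - <<'E'
from h import *
s=arm.state();im=arm.snapshot("wrist");cv2.imwrite("pics/w3.png",im)
h=cv2.cvtColor(im,cv2.COLOR_BGR2HSV);m=cv2.inRange(h,(15,120,60),(35,255,255))
n,_,st,c=cv2.connectedComponentsWithStats(m)
b=np.array([.4845,-.2175,0]);d=np.array([-.33,.944,0])
for i in range(1,n):
    if st[i,4]>300:
        p=atz(*ray("wrist",c[i],s),.158);print(st[i],c[i].round(1),p.round(4),(p-b)@d)
print(s["t"],s["ee_pos"],s["ft_force"],s["ft_force"]@d,(s["ee_pos"]-b)@d)
E
```

```text
[ 221  253   69   45 2104] [255.2 274. ] [ 0.478  -0.1905  0.158 ] 0.027603149864639905
5.5 [ 0.48673951 -0.21972938  0.15926695] [ 1.62647311 -2.3829063   3.53996479] -2.786199674174602 -0.002843575863732108
```

View pics/w3.png

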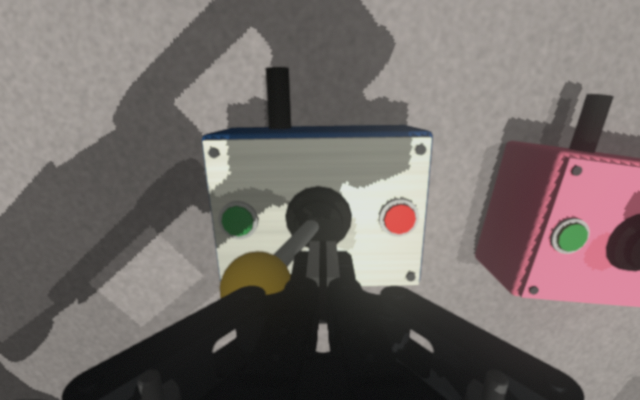

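The lever is leaning towards the green lens, with the ball at about (255,280) and roughly 0.32 rad of tilt. I'll push a bit farther.

Call:
step_arm([
  [-1,[0,-0.006,0],[0,0,0]],
  [-1,[0,-0.006,0],[0,0,0]],
  [-1,[0,0,0],[0,0,0]],
  [-1,[0,0,0],[0,0,0]],
])

```text
t: 5.88
ee_pos: [0.4829, -0.2099, 0.1577]
ee_rot: [3.095, 0.525, 0.001]
ft_force: [2.7, -5.3, -2.2]
width: -0.0004
grasp_force: 3.1
```

```bash
python3 - <<'E'
from h import *
s=arm.state();sd=arm.snapshot("side");im=arm.snapshot("wrist")
cv2.imwrite("pics/m4.png",np.vstack([im[180:330,120:440],cv2.resize(sd[150:270,270:430],None,fx=2,fy=2)]))
h=cv2.cvtColor(im,cv2.COLOR_BGR2HSV);m=cv2.inRange(h,(15,120,60),(35,255,255))
n,_,st,c=cv2.connectedComponentsWithStats(m)
b=np.array([.4845,-.2175,0]);d=np.array([-.33,.944,0])
for i in range(1,n):
    if st[i,4]>300:
        for px in(c[i],st[i,:2]+[0,st[i,3]/2]):
            p=atz(*ray("wrist",px,s),.156);print(st[i],p.round(4),(p-b)@d)
print(s["t"],s["ee_pos"],s["ft_force"],s["ft_force"]@d,(s["ee_pos"]-b)@d)
E
```

```text
[ 223  250   68   46 2242] [ 0.4749 -0.1811  0.156 ] 0.03752073029229328
[ 223  250   68   46 2242] [ 0.4694 -0.1666  0.156 ] 0.053023340380499794
5.8833 [ 0.48287753 -0.20993371  0.15768964] [ 2.66692941 -5.32481426 -2.15695892] -5.906711366395347 0.007677990925436427
```

View pics/m4.png

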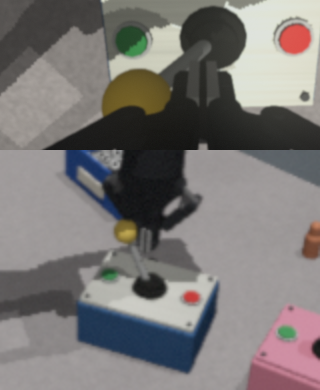

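The ball is about 38 mm over with 5.9 N on it, so roughly 0.43 rad towards green. I'll nudge it 2 mm more, hold, then back off slowly.

Call:
step_arm([
  [-1,[0,-0.002,0],[0,0,0]],
  [-1,[0,0,0],[0,0,0]],
  [-1,[0,0,0],[0,0,0]],
  [-1,[0,0,0],[0,0,0]],
  [-1,[0,0,0],[0,0,0]],
  [-1,[0,0,0],[0,0,0]],
  [-1,[0,0,0],[0,0,0]],
  [-1,[0,0,0],[0,0,0]],
  [-1,[0,0,0],[0,0,0]],
  [-1,[0,0,0],[0,0,0]],
  [-1,[0,0,0],[0,0,0]],
  [-1,[0,0,0],[0,0,0]],
  [-1,[0,0,0],[0,0,0]],
  [-1,[0,0,0],[0,0,0]],
  [-1,[0,0,0],[0,0,0]],
  [-1,[0,0,0],[0,0,0]],
  [-1,[0,0,0],[0,0,0]],
  [-1,[0,0,0],[0,0,0]],
  [-1,[0,0,0],[0,0,0]],
  [-1,[0,0,0],[0,0,0]],
])

```text
t: 7.65
ee_pos: [0.4823, -0.2085, 0.1573]
ee_rot: [3.095, 0.525, 0.0]
ft_force: [3.4, -5.4, -3.9]
width: 0.0001
grasp_force: 3.4
```

Call:
step_arm([
  [-1,[0,0.01,0],[0,0,0]],
  [-1,[0,0.01,0],[0,0,0]],
  [-1,[0,0.01,0],[0,0,0]],
  [-1,[0,0.01,0],[0,0,0]],
  [-1,[0,0.01,0],[0,0,0]],
  [-1,[0,0.01,0],[0,0,0]],
  [-1,[0,0.012,0],[0,0,0]],
  [-1,[0,0.012,0],[0,0,0]],
  [-1,[0,0,0],[0,0,0]],
  [-1,[0,0,-0.03],[0,0,0]],
  [-1,[0,0,-0.03],[0,0,0]],
  [-1,[0,0,-0.03],[0,0,0]],
  [-1,[0,0,-0.03],[0,0,0]],
  [-1,[0,0,0],[0,0,0]],
  [-1,[0,0,0],[0,0,0]],
])

```text
t: 8.9
ee_pos: [0.5104, -0.2866, 0.2813]
ee_rot: [3.094, 0.526, 0.006]
ft_force: [0.2, 0.4, -0.6]
width: 0.0002
grasp_force: 0.0
```

```bash
python3 - <<'E'
from h import *
s=arm.state();cv2.imwrite("pics/f5.png",arm.snapshot("side"));print(s["t"],s["ee_pos"],s["ft_force"])
E
```

```text
8.9 [ 0.51038546 -0.2865612   0.28131431] [ 0.20800727  0.44822944 -0.56061713]
```

View pics/f5.png

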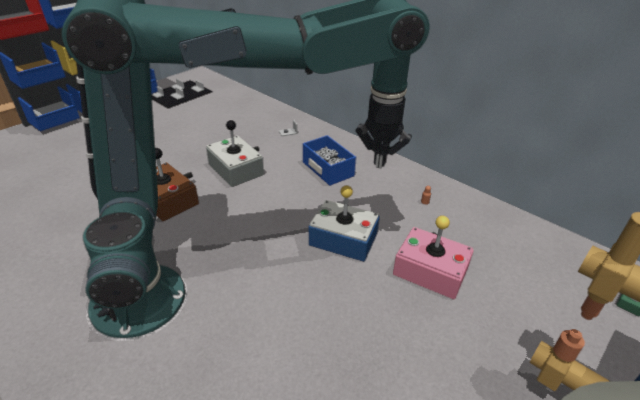

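The lever is back upright with its ball at (347,191), as at the start. The arm is clear, and the bin and the other levers look unmoved.

```bash
python3 -c "
from cell import arm
print(arm.sign_off())"
```

```text
the job is handed in; nothing more can be done
None
```

The job is done and handed in: I tilted the yellow-balled lever about 0.45 rad towards the green lens (by my estimate), held it for about 1.6 s and let it spring back upright; the final picture shows the black-balled lever and the bin of nuts undisturbed.

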